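# Idle the strap cutter and hold its guard gate ajar by a sagging bolt

## Task

Bring the strap cutter's speed lever upright, which is idle, while the guard gate is still bolted. Then draw the gate's sagging barrel bolt: take its knob and lift it over the bent-up lip of the keeper while pulling it towards the gate's hinge, without forcing it against the keeper. Swing the sprung gate about a hand's width open (roughly 90 mm at its free edge) and finish still holding it ajar there, lever left at idle and the other things on the bench left alone.

Things in the scene. Friction and masses are not known exactly. Their poses are not given: they have to be found in the camera images.
- slitter: Bench strap cutter, fixed: dark base plate 260 x 360 mm, green cheeks and rear housing up to 180 mm high, rollers inside, and at its front (own -x side, towards the robot) a barred guard gate between two dark posts 190 mm high. Origin: under the middle of the machine on the bench; x points to its back, y to its left (hinge side), z up. Its yaw varies by up to 0.2 rad.
- gate_frame: Guard gate: dark barred steel frame 240 mm wide, 16 mm thick, 30 to 190 mm above the bench. Origin on the vertical hinge axis at bench height; -y runs along the gate to its free edge, -x is its front; turns with the gate. Two steel guide staples for the bolt, at y -110 and -235 mm, stand 45 mm out from its middle plane, top 196 mm high.
- gate_hinge (a point): Point on the gate's vertical hinge axis, 190 mm above the bench.
- gate (a joint): Gate angle in rad: 0 shut, grows as the free edge comes towards the robot, up to 1.2. A spring pulls it shut (torque about 0.3 N m + 1.0 N m/rad): let go, it closes. Until the bolt is out of the keeper it moves only about 0.03 rad.
- barrel_bolt: Steel bolt: rod 12 mm thick along the gate, 30 mm in front of its middle plane, drooping 0.08 rad. Origin on its rear pivot, 178 mm above the bench, 110 mm from the hinge axis; the rod runs along own -y to its end at 165 mm, where a toe (from 151 to 165 mm) hangs 20 mm below the axis behind the keeper's lip. Own z square to the rod. Weighs 0.14 to 0.28 kg.
- bolt_knob (a point): Centre of the bolt's ball knob, 28 mm in diameter, on a 10 mm stem, the highest thing on the gate: 58 mm above the rod, about 227 mm above the bench with the bolt down. Its stem leaves 25 mm or more free all round above 200 mm height.
- bolt_slide (a joint): How far the bolt is drawn along the gate towards the hinge, m: 0 home, 0.06 fully drawn; it also gives 0.012 the other way. Friction 1 N. From 0.005 the toe catches on the lip unless lifted; at 0.024 it is past the lip; at 0.028 it is clear of the keeper and the gate can swing.
- bolt_lift (a joint): How far the bolt's end is lifted about its rear pivot, rad: 0 sagging (by its weight), at most 0.17. The toe clears the lip from 0.08 (knob raised 9 mm); 0.13 is a good height (knob raised 14 mm; highest 18 mm). Lifting also tips the knob towards the hinge, 0.058 m per rad; lifted straight up, the bolt slides back that much.
- keeper: Bent steel keeper on the right post: an open-topped U, 34 mm wide across the gate and 24 mm along it, top 192 mm high, whose inner edge is bent up into a lip across the bolt's way. Origin: middle of the lip's top edge, 158 mm above the bench; the lip is 5 mm thick along y.
- speed_box: Speed control, fixed: grey box 120 x 80 x 55 mm with a row of white marks on top. Origin under its middle; the lever swings in its own x-z plane. It stands to the left or to the right of the strap cutter, nearer the robot, with yaw up to 0.4 rad.
- lever_pivot (a point): The lever's pivot, in the middle of the box, 60 mm above the bench.
- speed_lever_tip (a point): Centre of the lever's black ball, 26 mm in diameter, 90 mm from the pivot on a 10 mm rod.
- speed_lever (a joint): Lever angle in rad: 0 upright (idle, at the long middle mark), negative leaning to the box's -x (towards the robot), range -0.75 to 0.75. It starts leaning towards the robot, stays where it is left and takes about 1.5 N at the ball.
- caddy: Loose wooden tool caddy 120 x 85 x 60 mm, tools up to 102 mm high; origin under its middle. Leave alone. It stands on the other side of the strap cutter from the speed box.
- whetstone: Loose grey whetstone 50 x 150 x 22 mm lying in front of the gate, which passes over it; origin under its middle. Leave alone.
- tape_roll: Loose brown tape roll lying flat, 90 mm across, 22 mm high, in front of the gate, which passes over it; origin under its middle. Leave alone.
Not all that is in view belongs to the job. Several things have the shape of the speed_box; the one meant has the colours described above.

How it is judged:
On the way, in this order (a step that is already met when the one before it is completed fails the run):
1. the speed lever stands upright (within 0.14 rad) with the gate shut and the bolt home (value of joint speed_lever between -0.14 and 0.14 rad and value of joint gate below 0.08 rad and value of joint bolt_slide below 0.015 m), for 0.2 s.
2. the bolt is drawn clear of the keeper (value of joint bolt_slide above 0.028 m), for 0.1 s.
3. the gate is ajar (value of joint gate above 0.22 rad), for 0.2 s.
At the end, for the whole second after the job is handed in: Gate 0.22 to 0.6 rad open (about 50 to 135 mm at its free edge), at rest (under 0.15 rad/s), held by the fingers on the bolt or gate (over 0.8 N); lever within 0.14 rad of upright; caddy, whetstone and tape roll within 30 mm of where they were (value of joint gate between 0.22 and 0.6 rad and velocity of joint gate between -0.15 and 0.15 rad/s and (contact force between the fingers and barrel_bolt above 0.8 N or contact force between the fingers and gate_frame above 0.8 N) and value of joint speed_lever between -0.14 and 0.14 rad and distance of each of caddy, whetstone, tape_roll from where it was at the start of the episode below 0.03 m); the arm keeps its last pose, push and grip.
It fails at once if the bolt is forced against the keeper (over 40 N) (contact force between barrel_bolt and keeper above 40 N).
It fails at once if a bystander is pushed away (over 30 mm) (distance of any of caddy, whetstone, tape_roll from where it was at the start of the episode above 0.03 m).
It also fails if it takes over 48 s, if anything falls off the work surface, if the arm or the gripper's body presses on something with over 40 N, if the wrist force passes 120 N, or if a joint passes its speed limit or range.

## Robot

A 6-joint arm with a two-finger parallel gripper is mounted at the origin on the work surface. World frame = base frame: x ahead of the robot, y to its left, z up, the work surface at z = 0. Lengths are in m, angles in rad, forces in N, time in s.
With the tool pointing down it reaches from about 0.3 to 1 m from the base axis. Payload 5.1 kg.
Tool frame: the origin (TCP) lies midway between the tips of the shut fingers; the grasp point (between the pads) lies 19 mm behind it; z points along the fingers, y is the line along which they close (so a half turn about z gives the same grasp; the last joint's range is limited). The gripper opens to 95 mm and grips with 3 to 60 N. Pads are 20 mm wide; open, the fingers measure 119 mm over their backs; the gripper's body (75 mm by 180 mm) begins 59 mm behind the grasp point.
Start: joints at [-1.415, 0.124, 1.65, -0, 1.367, -0.083], TCP at [0.154, -0.632, 0.215] pointing down, gripper open.
Joint ranges: [-2.61, 2.61], [-1.02, 2.33], [0.03, 2.71], [-1.35, 4.49], [0.32, 2.68], [-2.91, 2.91]. Speed limits (rad/s): [2.57, 2.57, 3.14, 3.14, 3.14, 3.14].

## Interface

Orientations are given as a unit quaternion [x, y, z, w].
In Python, from plant import ctrl gives the robot as it stands.
- The arm moves only by the tool servo_tool, never from a script. Its argument "increments" is a list of rows, each a list of 3 entries, a list of its own where there are three numbers: the shift along the tool's x, y, z each as a share of 40 cm, from -1 to 1, then the turn, a rotation vector about the tool's x, y, z each as a share of pi/4 rad, from -1 to 1, then the closure, from -1 (fully open) to 1 (shut). A call has 1 to 12 rows; each row is the pose to reach, as a shift and turn from the pose commanded when the call began, along the tool's axes at that moment; what a row does not reach only later rows make up. A row lasts 1/8 s, in which the tool goes at most 62.5 mm and 10.7 degrees, less where a joint would pass 70% of its speed; a pose out of reach is approached as far as the arm can. A call with a number of a shift or a turn outside -1 to 1 is refused whole. A call with a gripper value outside its range is refused whole. The fingers move at their own pace and stop on an object; "force" is the grip in N (left out, the last holds). Time passes only in rows, so rows that repeat a pose let the fingers close. It gives the time, the measured TCP pose, the force, the opening and the grip force at its end, in the units of the state.
- ctrl.sense(): the state, without advancing time (a new reading comes with each control period).
- ctrl.get_image(name): name is "side" or "top" or "wrist"; returns (picture, depth): 420x560x3 uint8, red, green, blue; 420x560 float32, m along the optical axis (not along the pixel's ray), 0 where there is no reading.
- ctrl.camera_info(name): a dict with "camera_matrix" (3x3 intrinsics, pixels), "k1" (the pictures are not rectified: a ray, as slopes to the right and down, at radius r is drawn at 1 + k1 r^2 times it, then the intrinsics apply), "rvec" (rotation vector, rad) and "tvec" (3), from world to camera coordinates, as OpenCV has them; the wrist camera has in their place "T_tool_cam" (4x4, takes a point from camera to tool coordinates, whose origin is the TCP and whose axes are the flange's). Camera axes: x right, y down, z forward; pixel columns grow to the right and rows downward; lengths in m; the calibration is good to about 2 mm. A picture is of the moment at which its call begins: read the wrist's pose just before it. camera_info takes no time and is no camera call.
- ctrl.job_done(): hands the job in; it is judged then, once.
Trained networks look in the newest picture that a camera, given by its name, has taken for a name from the list of things; names that differ only in an ending like _2 or _b are one class to them, and where a whole thing is asked for, a point or a joint stands for the part that bears it (a point fixed in the world has none). Each returns a list of dicts, best first, with "conf" (0 to 1); they miss things now and then, are a little off and sometimes report something else, mostly with a low value. They report only what shows in the picture. A call takes as long as a camera call. They do not tell look-alikes from the thing itself.
- ctrl.spot_in(camera, thing): "position" ([x, y, z] in m, in world coordinates, good to about 4 mm: the middle of the surface that is visible of it).
- ctrl.masks_of(camera, thing): "mask" (420x560 bool, what is visible of it).
- ctrl.landmark_of(camera, thing): "position" ([x, y, z] in m, in world coordinates, good to about 4 mm: a listed point, or the origin of a listed thing).
The state is a dict: "time": time; "qpos": joint angles; "joint_velocities": joint speeds; "tau": joint torques, N m; "position": TCP position; "tcp_rot": TCP orientation; "ft_force": force on the tool from outside, world axes, zero at the start; "wrist_torque": the same for the moment, N m; "grip_width": finger opening in m; "gripper_force": force on a finger pad.
Only numpy, scipy, OpenCV 4.12 (cv2) and the standard library are available. Lean on these libraries where they do the work, as an engineer would, in place of code of your own. Each camera call takes 0.05 s, during which the arm holds its last target. There are 200 camera calls.

## Working session

There is one attempt and no reset: what is moved stays moved. The work goes in short steps, Python scripts to look and compute and a tool call to move; the robot and the scene stay as the last step left them, time stands still between calls to the robot, and variables do not carry over. Pictures are saved under pics/ and viewed, at most 10 in all, crops included, and the job is handed in when it is done.

Besides the shell and the picture viewer there is one more tool, called after "Emit:" as name(argument=value, ...) on one line, values as JSON. servo_tool: Moves the arm, as the interface text tells. Its arguments: {"type":"object","properties":{"increments":{"type":"array"},"force":{"type":"number"}},"required":["increments"]}

```bash
mkdir -p pics
cat > h.py <<'E'
import numpy as np,cv2
from plant import ctrl
from scipy.spatial.transform import Rotation as R
np.set_printoptions(precision=4,suppress=True)
def snap(n,f):
    im,d=ctrl.get_image(n); cv2.imwrite('pics/'+f,im[:,:,::-1]); return im,d
def px(n,p):
    c=ctrl.camera_info(n); q=R.from_rotvec(np.ravel(c['rvec'])).apply(p)+np.ravel(c['tvec'])
    s=q[:2]/q[2]; s=s*(1+c['k1']*(s@s)); K=np.array(c['camera_matrix']); return K[:2,:2]@s+K[:2,2]
E
python3 - <<'E'
from h import *
for n in('side','top'):
    snap(n,n+'0.png')
    for t in('gate_hinge','bolt_knob','barrel_bolt','keeper','lever_pivot','speed_lever_tip','speed_box','caddy','whetstone','tape_roll','slitter','gate_frame'):
        for r in ctrl.landmark_of(n,t): print(n,t,round(r['conf'],2),np.array(r['position']),px(n,np.array(r['position'])).round())
print(ctrl.sense())
E
```

```text
side gate_hinge 0.67 [0.5932 0.149  0.191 ] [239. 196.]
side bolt_knob 0.7 [ 0.5824 -0.0638  0.2333] [296. 154.]
side barrel_bolt 0.54 [0.5752 0.0386 0.1738] [274. 188.]
side keeper 0.49 [ 0.4507  0.3524 -0.0009] [227. 330.]
side keeper 0.48 [ 0.5875 -0.1032  0.1549] [302. 175.]
side keeper 0.43 [0.409  0.3416 0.1427] [244. 282.]
side lever_pivot 0.94 [0.4126 0.5036 0.061 ] [185. 359.]
side lever_pivot 0.7 [0.4514 0.3471 0.0595] [227. 307.]
side lever_pivot 0.58 [0.2909 0.2337 0.0608] [322. 311.]
side speed_lever_tip 0.78 [0.288  0.2404 0.1505] [324. 279.]
side speed_lever_tip 0.76 [0.4145 0.5046 0.1547] [178. 321.]
side speed_lever_tip 0.69 [0.4137 0.3438 0.141 ] [241. 283.]
side speed_box 0.78 [ 0.4132  0.4999 -0.0024] [189. 380.]
side speed_box 0.69 [0.2883 0.2361 0.0025] [320. 332.]
side speed_box 0.65 [0.4506 0.3489 0.0022] [228. 328.]
side caddy 0.57 [ 0.5173 -0.3251  0.0008] [357. 202.]
side caddy 0.52 [0.5941 0.1495 0.1892] [239. 197.]
side whetstone 0.66 [ 0.419   0.1112 -0.0027] [304. 282.]
side tape_roll 0.9 [ 0.437  -0.1099  0.0031] [345. 239.]
side slitter 0.77 [ 0.7169 
[... 894 characters left out ...]
4 0.111  0.0044] [267. 253.]
top tape_roll 0.88 [ 0.4415 -0.1072 -0.0013] [333. 249.]
top slitter 0.89 [0.7207 0.0342 0.0077] [290. 165.]
top gate_frame 0.73 [ 0.593   0.1501 -0.0004] [255. 203.]
{'time': 1.3, 'qpos': array([-1.4146,  0.1238,  1.6503, -0.    ,  1.3675, -0.0826]), 'joint_velocities': array([-0.002 , -0.0002, -0.0004, -0.001 , -0.0011, -0.0015]), 'tau': array([ -0.0003, -41.7571, -36.0231,   0.0775,   0.0428,  -0.    ]), 'position': array([ 0.1537, -0.6316,  0.2146]), 'tcp_rot': array([ 0.9929,  0.1191, -0.    , -0.    ]), 'ft_force': array([-0.3003,  0.0079, -0.4249]), 'wrist_torque': array([ 0.0393,  0.0023, -0.0442]), 'gripper_force': 0.0, 'grip_width': 0.09519364013213077}
```

View pics/side0.png

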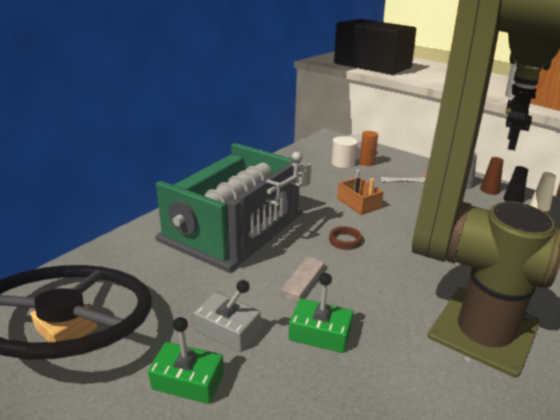

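Run:
```python
import cv2
i=cv2.imread('pics/side0.png')[240:400,140:360]; cv2.imwrite('pics/c1.png',cv2.resize(i,None,fx=3.6,fy=3.6,interpolation=2))
```

```text
(no output)
```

View pics/c1.png

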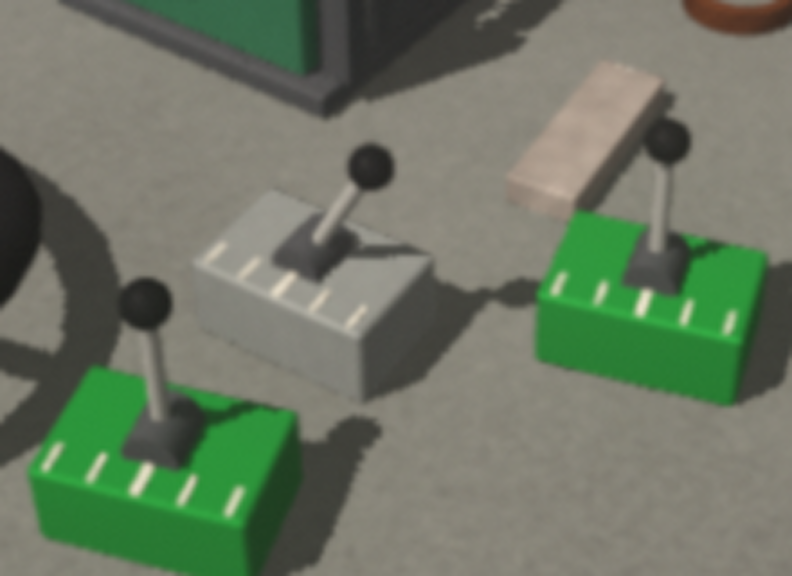

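Candidates for the speed box are a green one at (185,370), a grey one at (227,320) and a green one at (322,322). The grey one is the one described. Its lever leans to the right, towards the robot, with the ball at (241,283).

```bash
cat >> h.py <<'E'
def cloud(n,d,m):
    c=ctrl.camera_info(n); K=np.array(c['camera_matrix']); v,u=np.nonzero(m&(d>0)); z=d[v,u]
    D=np.array([c['k1'],0,0,0,0.]); s=cv2.undistortPoints(np.c_[u,v].astype(float)[:,None],K,D)[:,0]
    p=np.c_[s*z[:,None],z]
    if 'rvec' in c: return R.from_rotvec(np.ravel(c['rvec'])).inv().apply(p-np.ravel(c['tvec']))
    s_=ctrl.sense(); T=np.array(c['T_tool_cam']); p=p@T[:3,:3].T+T[:3,3]
    return R.from_quat(s_['tcp_rot']).apply(p)+s_['position']
def move(p,rv_quat):
    "tool-frame shares from the present pose to pose p, quat"
    s=ctrl.sense(); r=R.from_quat(s['tcp_rot'])
    return r.inv().apply(np.array(p)-s['position'])/.4,(r.inv()*R.from_quat(rv_quat)).as_rotvec()/(np.pi/4)
def down(a):
    "tool down, tool y along world heading a (mod pi), nearest turn"
    r=R.from_quat(ctrl.sense()['tcp_rot']); best=None
    for k in(0,np.pi):
        y=np.array([np.cos(a+k),np.sin(a+k),0]); z=np.array([0,0,-1.]); q=R.from_matrix(np.c_[np.cross(y,z),y,z])
        m=(r.inv()*q).magnitude()
        if best is None or m<best[0]: best=(m,q.as_quat())
    return best[1]
E
python3 - <<'E'
from h import *
for n in('top','side'):
    im,d=ctrl.get_image(n)
    P=cloud(n,d,np.ones(d.shape,bool))
    b=(np.hypot(P[:,0]-.45,P[:,1]-.352)<.085)
    q=P[b&(abs(P[:,2]-.055)<.005)]
    (c,wh,a)=cv2.minAreaRect(q[:,:2].astype(np.float32)); print(n,'box',c,wh,a,len(q))
    l=P[b&(P[:,2]>.09)]; print('lever',len(l),l[l[:,2]>.125].mean(0),l.min(0),l.max(0))
    g=P[(abs(P[:,0]-.59)<.06)&(P[:,1]>-.14)&(P[:,1]<.17)]
    k=g[(g[:,2]>.208)&(abs(g[:,1]+.066)<.03)]; print('knob',len(k),k.mean(0),k.min(0),k.max(0))
    t=g[(abs(g[:,2]-.19)<.006)]; vx=t; print('gate top',len(t)); 
    if len(t)>20:
        f=cv2.fitLine(t[:,:2].astype(np.float32),cv2.DIST_HUBER,0,.01,.01).ravel(); print(f)
E
```

```text
top box (0.4511703848838806, 0.35127949714660645) (0.12043755501508713, 0.08188825100660324) 7.57638692855835 691
lever 78 [0.4087 0.3443 0.1475] [0.3981 0.3327 0.0915] [0.4415 0.3566 0.155 ]
knob 78 [ 0.5839 -0.0664  0.2362] [ 0.5722 -0.079   0.2233] [ 0.5981 -0.054   0.2453]
gate top 617
[ 0.0882 -0.9961  0.6032  0.0319]
side box (0.44862696528434753, 0.35329508781433105) (0.12136883288621902, 0.08301088958978653) 7.840626239776611 1234
lever 195 [0.4029 0.3508 0.1427] [0.3946 0.3352 0.0901] [0.4353 0.3604 0.1515]
knob 91 [ 0.5791 -0.0608  0.2269] [ 0.5681 -0.0757  0.2083] [ 0.5939 -0.0506  0.2393]
gate top 415
[ 0.0817 -0.9967  0.5956  0.0644]
```

Run:
```python
from h import *
r=R.from_quat(ctrl.sense()['tcp_rot']); print(r.as_matrix())
q=down(np.pi/2+.135); print(q)
print(move([.45,-.25,.30],q)); print(move([.41,.345,.25],q))
```

```text
[[ 0.9716  0.2365 -0.    ]
 [ 0.2365 -0.9716  0.    ]
 [-0.     -0.     -1.    ]]
[0.9977 0.0674 0.     0.    ]
(array([ 0.9453, -0.7516, -0.2134]), array([-0.0001,  0.    ,  0.1321]))
(array([ 1.1999, -2.2206, -0.0883]), array([-0.0001,  0.    ,  0.1321]))
```

Emit:
servo_tool(increments=[[[0.945, -0.75, -0.21], [0, 0, 0.132], -1], [[0.945, -0.75, -0.21], [0, 0, 0.132], -1], [[0.945, -0.75, -0.21], [0, 0, 0.132], -1], [[0.945, -0.75, -0.21], [0, 0, 0.132], -1], [[0.945, -0.75, -0.21], [0, 0, 0.132], -1], [[0.945, -0.75, -0.21], [0, 0, 0.132], -1], [[0.945, -0.75, -0.21], [0, 0, 0.132], -1], [[0.945, -0.75, -0.21], [0, 0, 0.132], -1], [[0.945, -0.75, -0.21], [0, 0, 0.132], -1]])

```text
time: 2.52
position: [0.4519, -0.2484, 0.2999]
tcp_rot: [0.998, 0.07, 0.001, 0.001]
ft_force: [-0.5, 0.2, -0.1]
grip_width: 0.0951
gripper_force: 0.0
```

Run:
```python
from h import *
q=down(np.pi/2+.135); print(ctrl.sense()['qpos'])
print(move([.41,.0,.26],q)); print(move([.41,.345,.24],q))
```

```text
[-0.607  -0.2184  1.8389  0.0004  1.519   0.8232]
(array([-0.0168, -0.6296,  0.099 ]), array([ 0.0015, -0.0024,  0.0071]))
(array([ 0.1039, -1.4837,  0.1483]), array([ 0.0015, -0.0024,  0.0071]))
```

Emit:
servo_tool(increments=[[[0.05, -1, 0.14], [0, 0, 0], -1], [[0.05, -1, 0.14], [0, 0, 0], -1], [[0.05, -1, 0.14], [0, 0, 0], -1], [[0.05, -1, 0.14], [0, 0, 0], -1], [[0.05, -1, 0.14], [0, 0, 0], -1], [[0.05, -1, 0.14], [0, 0, 0], -1], [[0.05, -1, 0.14], [0, 0, 0], -1]])

```text
time: 3.4
position: [0.4152, 0.1498, 0.2419]
tcp_rot: [0.998, 0.068, -0.0, 0.0]
ft_force: [0.8, -1.0, 0.1]
grip_width: 0.0952
gripper_force: 0.0
```

Run:
```python
from h import *
q=down(np.pi/2+.135); print(ctrl.sense()['qpos'])
print(move([.409,.346,.24],q))
```

```text
[ 0.2247 -0.3765  2.058  -0.0002  1.4609  1.6586]
(array([ 0.0517, -0.488 ,  0.0046]), array([0.0003, 0.0009, 0.0024]))
```

Emit:
servo_tool(increments=[[[0.052, -0.488, 0], [0, 0, 0], -1], [[0.052, -0.488, 0], [0, 0, 0], -1], [[0.052, -0.488, 0], [0, 0, 0], -1], [[0.052, -0.488, 0], [0, 0, 0], -1]])

```text
time: 3.9
position: [0.4101, 0.3465, 0.242]
tcp_rot: [0.998, 0.069, -0.001, 0.0]
ft_force: [0.1, -0.4, -0.9]
grip_width: 0.0953
gripper_force: 0.0
```

Run:
```python
from h import *
im,d=snap('wrist','w1.png')
for t in('speed_lever_tip','lever_pivot','speed_box'):
    for r in ctrl.landmark_of('wrist',t): print(t,round(r['conf'],2),np.array(r['position']))
q=down(np.pi/2+.135)
print(move([.410,.3455,.122],q))
```

```text
speed_lever_tip 0.96 [0.2881 0.2385 0.1519]
speed_lever_tip 0.89 [0.4073 0.3444 0.1375]
speed_lever_tip 0.75 [0.4174 0.5019 0.1511]
lever_pivot 0.62 [0.4528 0.3499 0.058 ]
lever_pivot 0.61 [0.2909 0.2353 0.0594]
lever_pivot 0.58 [0.4145 0.5033 0.0579]
speed_box 0.97 [ 0.29    0.2371 -0.0015]
speed_box 0.93 [ 0.4113  0.5009 -0.0033]
speed_box 0.64 [ 0.4531  0.3506 -0.0026]
(array([-0.0008, -0.0062,  0.301 ]), array([ 0.0011,  0.0005, -0.0017]))
```

View pics/w1.png

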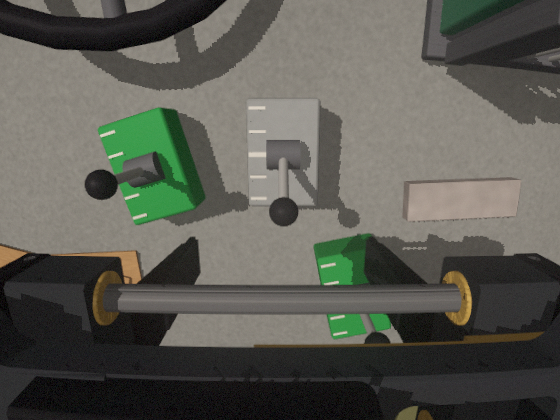

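The wrist view shows the grey box at (283,155) and its lever ball at (284,211), with the fingers squared to the swing plane.

Emit:
servo_tool(increments=[[[-0.002, -0.004, 0.15], [0, 0, 0], -1], [[-0.002, -0.004, 0.3], [0, 0, 0], -1], [[-0.002, -0.004, 0.3], [0, 0, 0], -1], [[-0.002, -0.004, 0.3], [0, 0, 0], 1], [[-0.002, -0.004, 0.3], [0, 0, 0], 1], [[-0.002, -0.004, 0.3], [0, 0, 0], 1], [[-0.002, -0.004, 0.3], [0, 0, 0], 1], [[-0.002, -0.004, 0.3], [0, 0, 0], 1]], force=12)

```text
time: 5.1
position: [0.4094, 0.3463, 0.1231]
tcp_rot: [0.998, 0.068, 0.0, -0.0]
ft_force: [0.5, 0.5, 0.3]
grip_width: 0.0505
gripper_force: 0.0
```

Run:
```python
from h import *
print(ctrl.sense()['grip_width'],ctrl.sense()['gripper_force'])
q=down(np.pi/2+.135)
print(move([.4305,.349,.129],q),move([.451,.352,.131],q))
```

```text
0.05049509403731271 0.0
(array([ 0.0533,  0.0004, -0.0148]), array([-0.0003, -0.0007,  0.0005])) (array([ 0.1051, -0.0001, -0.0198]), array([-0.0003, -0.0007,  0.0005]))
```

Fingers are still closing.

Emit:
servo_tool(increments=[[[0, 0, 0], [0, 0, 0], 1], [[0, 0, 0], [0, 0, 0], 1], [[0, 0, 0], [0, 0, 0], 1], [[0, 0, 0], [0, 0, 0], 1]])

```text
time: 5.6
position: [0.4093, 0.345, 0.1225]
tcp_rot: [0.998, 0.068, -0.0, 0.001]
ft_force: [0.5, -3.9, 1.5]
grip_width: 0.0253
gripper_force: 12.0
```

Run:
```python
from h import *
print(move([.451,.352,.131],down(np.pi/2+.135)))
```

```text
(array([ 0.1057, -0.0033, -0.0214]), array([0.0033, 0.0009, 0.0004]))
```

Emit:
servo_tool(increments=[[[0.035, -0.001, -0.01], [0, 0, 0], 1], [[0.07, -0.002, -0.017], [0, 0, 0], 1], [[0.105, -0.003, -0.021], [0, 0, 0], 1], [[0.105, -0.003, -0.021], [0, 0, 0], 1], [[0.105, -0.003, -0.021], [0, 0, 0], 1]])

```text
time: 6.22
position: [0.4518, 0.351, 0.1313]
tcp_rot: [0.998, 0.068, 0.001, 0.002]
ft_force: [2.2, -8.1, 3.1]
grip_width: 0.0255
gripper_force: 12.0
```

Run:
```python
from h import *
snap('wrist','w2.png')
for n in('wrist','top','side'):
    if n!='wrist': ctrl.get_image(n)
    for t in('speed_lever_tip','lever_pivot'):
        for r in ctrl.landmark_of(n,t): print(n,t,round(r['conf'],2),np.array(r['position']))
```

```text
wrist speed_lever_tip 0.66 [0.4466 0.3478 0.1477]
wrist lever_pivot 0.86 [0.454  0.3494 0.0591]
wrist lever_pivot 0.81 [0.4137 0.4976 0.06  ]
top speed_lever_tip 0.6 [0.2873 0.2328 0.1496]
top speed_lever_tip 0.49 [0.4105 0.5004 0.1548]
top lever_pivot 0.86 [0.2907 0.235  0.0605]
top lever_pivot 0.66 [0.412  0.5019 0.0576]
top lever_pivot 0.49 [0.4458 0.3532 0.0582]
side speed_lever_tip 0.88 [0.4124 0.5028 0.1508]
side speed_lever_tip 0.62 [0.2877 0.2361 0.153 ]
side speed_lever_tip 0.58 [0.4502 0.3471 0.1493]
side lever_pivot 0.78 [0.4504 0.3497 0.057 ]
side lever_pivot 0.7 [0.2892 0.2318 0.0611]
side lever_pivot 0.37 [ 0.4387 -0.1107  0.002 ]
```

Emit:
servo_tool(increments=[[[0, 0, 0], [0, 0, 0], -1], [[0, 0, 0], [0, 0, 0], -1], [[0, 0, 0], [0, 0, 0], -1], [[0, 0, -0.15], [0, 0, 0], -1], [[0, 0, -0.3], [0, 0, 0], -1], [[0, 0, -0.5], [0, 0, 0], -1], [[0, 0, -0.5], [0, 0, 0], -1]])

```text
time: 7.55
position: [0.452, 0.3542, 0.3373]
tcp_rot: [0.998, 0.068, 0.004, -0.002]
ft_force: [-0.9, -0.5, -1.1]
grip_width: 0.0896
gripper_force: 0.0
```

Run:
```python
from h import *
im,d=snap('wrist','w3.png')
for n in('wrist','top','side'):
    if n!='wrist': ctrl.get_image(n)
    for t in('speed_lever_tip','lever_pivot'):
        for r in ctrl.landmark_of(n,t): print(n,t,round(r['conf'],2),np.array(r['position']))
print(move([.582,-.066,.31],down(np.pi/2+.085)))
```

```text
wrist speed_lever_tip 0.65 [0.2869 0.2413 0.1531]
wrist speed_lever_tip 0.6 [0.4463 0.3498 0.1501]
wrist lever_pivot 0.84 [0.453  0.3501 0.0579]
wrist lever_pivot 0.81 [0.29   0.2339 0.0616]
wrist lever_pivot 0.69 [0.412  0.5031 0.057 ]
top speed_lever_tip 0.59 [0.4105 0.4996 0.1494]
top speed_lever_tip 0.44 [0.2868 0.2342 0.1509]
top lever_pivot 0.94 [0.4483 0.3572 0.0615]
top lever_pivot 0.93 [0.4145 0.5004 0.0598]
top lever_pivot 0.64 [0.2882 0.2335 0.0575]
side speed_lever_tip 0.72 [0.4481 0.3481 0.1527]
side speed_lever_tip 0.65 [0.2887 0.2376 0.1489]
side speed_lever_tip 0.58 [0.4122 0.5037 0.1506]
side lever_pivot 0.93 [0.2932 0.2356 0.0605]
side lever_pivot 0.76 [0.4138 0.5032 0.059 ]
side lever_pivot 0.59 [0.4518 0.3486 0.0588]
(array([0.1858, 1.0813, 0.0479]), array([0.002 , 0.0042, 0.0638]))
```

Emit:
servo_tool(increments=[[[0.18, 1, 0.04], [0, 0, 0.064], -1], [[0.18, 1, 0.04], [0, 0, 0.064], -1], [[0.18, 1, 0.04], [0, 0, 0.064], -1], [[0.18, 1, 0.04], [0, 0, 0.064], -1], [[0.18, 1, 0.04], [0, 0, 0.064], -1], [[0.18, 1, 0.04], [0, 0, 0.064], -1], [[0.18, 1, 0.04], [0, 0, 0.064], -1], [[0.18, 1, 0.04], [0, 0, 0.064], -1]])

```text
time: 9.0
position: [0.5759, -0.0357, 0.3135]
tcp_rot: [0.999, 0.041, -0.001, -0.0]
ft_force: [0.1, 0.3, -0.1]
grip_width: 0.0952
gripper_force: 0.0
```

Run:
```python
from h import *
im,d=snap('wrist','w4.png')
for t in('bolt_knob','keeper','barrel_bolt','gate_hinge'):
    for r in ctrl.landmark_of('wrist',t): print(t,round(r['conf'],2),np.array(r['position']))
P=cloud('wrist',d,np.ones(d.shape,bool))
k=P[(P[:,2]>.205)&(P[:,2]<.25)&(np.hypot(P[:,0]-.582,P[:,1]+.066)<.04)]; print(len(k),k.mean(0),k.min(0),k.max(0))
print(ctrl.sense()['position'])
```

```text
bolt_knob 0.85 [ 0.583  -0.0657  0.2305]
keeper 0.89 [ 0.5872 -0.0999  0.1596]
barrel_bolt 0.58 [0.5732 0.0377 0.1793]
barrel_bolt 0.34 [ 0.4355 -0.1113 -0.0013]
gate_hinge 0.96 [0.5918 0.1518 0.1899]
gate_hinge 0.69 [ 0.5888 -0.1041  0.1584]
gate_hinge 0.56 [ 0.4214  0.1092 -0.0003]
gate_hinge 0.22 [0.4524 0.3487 0.0572]
904 [ 0.5857 -0.0648  0.2381] [ 0.5704 -0.0795  0.2258] [ 0.5976 -0.0525  0.2444]
[ 0.5757 -0.0325  0.3151]
```

View pics/w4.png

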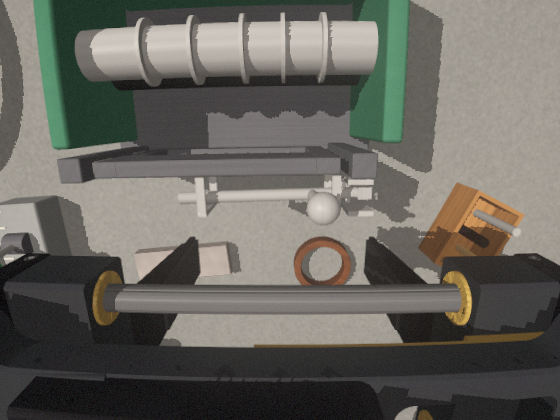

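The knob is at (323,208), with its stem and the keeper to its right at (355,185). Nothing nearby stands above it.

Run:
```python
from h import *
print(move([.584,-.066,.26],down(np.pi/2+.095)));print(move([.584,-.066,.210],down(np.pi/2+.095)))
```

```text
(array([0.0134, 0.0853, 0.1376]), array([-0.0003, -0.    , -0.0108]))
(array([0.0134, 0.0854, 0.2626]), array([-0.0003, -0.    , -0.0108]))
```

Emit:
servo_tool(increments=[[[0.0135, 0.085, 0], [0, 0, -0.011], -0.3], [[0.0135, 0.085, 0.13], [0, 0, -0.011], -0.3], [[0.0135, 0.085, 0.2], [0, 0, -0.011], -0.3], [[0.0135, 0.085, 0.262], [0, 0, -0.011], -0.3], [[0.0135, 0.085, 0.262], [0, 0, -0.011], 1], [[0.0135, 0.085, 0.262], [0, 0, -0.011], 1], [[0.0135, 0.085, 0.262], [0, 0, -0.011], 1], [[0.0135, 0.085, 0.262], [0, 0, -0.011], 1], [[0.0135, 0.085, 0.262], [0, 0, -0.011], 1], [[0.0135, 0.085, 0.262], [0, 0, -0.011], 1], [[0.0135, 0.085, 0.262], [0, 0, -0.011], 1]], force=20)

```text
time: 10.62
position: [0.5848, -0.0675, 0.2113]
tcp_rot: [0.999, 0.047, 0.001, 0.0]
ft_force: [0.3, -1.6, 4.6]
grip_width: 0.0268
gripper_force: 20.0
```

Run:
```python
from h import *
s=ctrl.sense();print(s['grip_width'],s['gripper_force'],s['position'],s['ft_force'],s['qpos'])
```

```text
0.026795038519775268 20.000386834144592 [ 0.5848 -0.0675  0.2113] [ 0.3136 -1.608   4.5878] [-0.2059 -0.0095  1.7951 -0.0003  1.354   1.2716]
```

Emit:
servo_tool(increments=[[[0, -0.004, -0.012], [0, 0, 0], 1], [[0, -0.008, -0.024], [0, 0, 0], 1], [[0, -0.014, -0.036], [0, 0, 0], 1], [[0, -0.014, -0.036], [0, 0, 0], 1], [[0, -0.014, -0.036], [0, 0, 0], 1]])

```text
time: 11.25
position: [0.5834, -0.0611, 0.2242]
tcp_rot: [0.999, 0.047, -0.0, -0.0]
ft_force: [0.8, 0.9, -5.6]
grip_width: 0.0267
gripper_force: 20.0
```

Run:
```python
from h import *
im,d=snap('side','s2.png'); i=cv2.imread('pics/s2.png')[110:230,230:390]; cv2.imwrite('pics/s2c.png',cv2.resize(i,None,fx=5,fy=5,interpolation=2))
for t in('bolt_knob','keeper','barrel_bolt'):
    for r in ctrl.landmark_of('side',t): print(t,round(r['conf'],2),np.array(r['position']))
s=ctrl.sense();print(s['position'],s['ft_force'],s['wrist_torque'])
```

```text
bolt_knob 0.65 [ 0.5814 -0.0565  0.2392]
bolt_knob 0.64 [ 0.5115 -0.3273  0.0015]
keeper 0.65 [ 0.5839 -0.1031  0.1546]
barrel_bolt 0.68 [0.5754 0.0414 0.176 ]
[ 0.5835 -0.0614  0.2243] [ 0.9493  0.7572 -5.082 ] [-0.0717 -0.175   0.0752]
```

View pics/s2c.png

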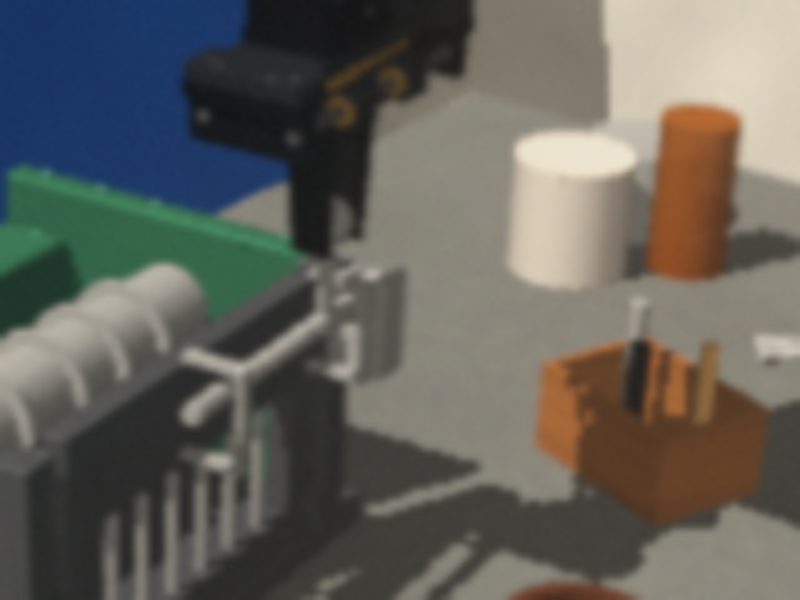

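The bolt has risen, with the knob between the fingers near crop (345,215). I'll raise it 2 mm more and start drawing gently.

Emit:
servo_tool(increments=[[[0, -0.003, -0.004], [0, 0, 0], 1], [[0, -0.012, -0.004], [0, 0, 0], 1], [[0, -0.022, -0.004], [0, 0, 0], 1], [[0, -0.032, -0.004], [0, 0, 0], 1]])

```text
time: 11.95
position: [0.5826, -0.0487, 0.2266]
tcp_rot: [0.999, 0.047, 0.0, 0.0]
ft_force: [0.5, -0.7, -3.2]
grip_width: 0.0268
gripper_force: 20.0
```

Emit:
servo_tool(increments=[[[0, -0.012, 0], [0, 0, 0], 1], [[0, -0.024, 0], [0, 0, 0], 1], [[0, -0.036, 0], [0, 0, 0], 1], [[0, -0.048, 0], [0, 0, 0], 1], [[0, -0.06, 0], [0, 0, 0], 1], [[0, -0.072, 0], [0, 0, 0], 1], [[0, -0.08, 0], [0, 0, 0], 1], [[0, -0.08, 0], [0, 0, 0], 1]])

```text
time: 12.95
position: [0.5794, -0.0164, 0.2261]
tcp_rot: [0.999, 0.047, -0.0, -0.0]
ft_force: [2.0, 0.7, -4.1]
grip_width: 0.0267
gripper_force: 20.0
```

Run:
```python
from h import *
for n in('side','top'):
    im,d=snap(n,n+'3.png')
    for t in('bolt_knob','barrel_bolt','gate_hinge','keeper'):
        for r in ctrl.landmark_of(n,t): print(n,t,round(r['conf'],2),np.array(r['position']))
s=ctrl.sense();print(s['position'],s['ft_force'])
```

```text
side bolt_knob 0.58 [ 0.5757 -0.0117  0.2407]
side bolt_knob 0.46 [0.5686 0.0874 0.1752]
side barrel_bolt 0.57 [0.5701 0.09   0.1741]
side gate_hinge 0.88 [0.5913 0.1533 0.1914]
side keeper 0.57 [ 0.5143 -0.3249  0.0014]
side keeper 0.45 [ 0.585  -0.101   0.1585]
side keeper 0.35 [0.4478 0.3459 0.151 ]
top barrel_bolt 0.47 [0.5722 0.0814 0.1784]
[ 0.5794 -0.0169  0.2261] [ 0.9649  1.14   -3.8882]
```

Run:
```python
from h import *
s=ctrl.sense(); H=np.array([.591,.151]); K=s['position'][:2]; r=R.from_quat(s['tcp_rot'])
for th in np.linspace(.04,.4,10):
    c,n=np.cos(th),np.sin(th); p=H+np.array([[c,n],[-n,c]])@(K-H)
    d=r.inv().apply(np.r_[p-K,0])/.4; print(d.round(3),round(th/(np.pi/4),3))
```

```text
[-0.017 -0.003  0.   ] 0.051
[-0.033 -0.007  0.   ] 0.102
[-0.049 -0.011  0.   ] 0.153
[-0.065 -0.016  0.   ] 0.204
[-0.081 -0.022  0.   ] 0.255
[-0.097 -0.028  0.   ] 0.306
[-0.112 -0.035  0.   ] 0.357
[-0.127 -0.042  0.   ] 0.407
[-0.142 -0.051  0.   ] 0.458
[-0.156 -0.059  0.   ] 0.509
```

Emit:
servo_tool(increments=[[[-0.017, -0.003, 0], [0, 0, 0.051], 1], [[-0.033, -0.007, 0], [0, 0, 0.102], 1], [[-0.049, -0.011, 0], [0, 0, 0.153], 1], [[-0.065, -0.016, 0], [0, 0, 0.204], 1], [[-0.081, -0.022, 0], [0, 0, 0.255], 1], [[-0.097, -0.028, 0], [0, 0, 0.306], 1], [[-0.112, -0.035, 0], [0, 0, 0.357], 1], [[-0.127, -0.042, 0], [0, 0, 0.407], 1], [[-0.142, -0.051, 0], [0, 0, 0.458], 1], [[-0.156, -0.059, 0], [0, 0, 0.509], 1], [[-0.156, -0.059, 0], [0, 0, 0.509], 1], [[-0.156, -0.059, 0], [0, 0, 0.509], 1]], force=25)

```text
time: 14.95
position: [0.5157, 0.0003, 0.2266]
tcp_rot: [0.988, -0.152, 0.001, 0.0]
ft_force: [3.2, -1.9, -3.8]
grip_width: 0.0266
gripper_force: 25.0
```

Run:
```python
from h import *
for n in('side','top'):
    im,d=snap(n,n+'4.png')
    for t in('bolt_knob','barrel_bolt','gate_frame','speed_lever_tip','caddy','whetstone','tape_roll'):
        for r in ctrl.landmark_of(n,t): print(n,t,round(r['conf'],2),np.array(r['position']))
s=ctrl.sense();print(s['position'],s['ft_force'],s['gripper_force'])
```

```text
side bolt_knob 0.66 [0.5123 0.0049 0.2413]
side barrel_bolt 0.89 [0.5456 0.0973 0.1772]
side gate_frame 0.56 [0.5945 0.152  0.0011]
side speed_lever_tip 0.74 [0.414  0.5036 0.1529]
side speed_lever_tip 0.56 [0.288  0.2342 0.15  ]
side speed_lever_tip 0.48 [0.4517 0.3475 0.1532]
side caddy 0.72 [ 0.5123 -0.3257  0.003 ]
side whetstone 0.83 [ 0.4214  0.1083 -0.0018]
side tape_roll 0.69 [ 0.436  -0.1081  0.0034]
side tape_roll 0.38 [0.4219 0.1086 0.0003]
top barrel_bolt 0.69 [0.5885 0.1509 0.1875]
top barrel_bolt 0.55 [0.5487 0.0985 0.1798]
top gate_frame 0.51 [ 0.5943  0.1506 -0.0036]
top gate_frame 0.32 [ 0.4372 -0.1065  0.0021]
top speed_lever_tip 0.52 [0.2879 0.2342 0.149 ]
top speed_lever_tip 0.48 [0.4496 0.3474 0.1485]
top speed_lever_tip 0.42 [0.4121 0.5003 0.1531]
top caddy 0.81 [ 0.5131 -0.3259  0.0008]
top whetstone 0.7 [0.4259 0.1111 0.0027]
top whetstone 0.43 [ 0.591   0.1495 -0.0001]
top tape_roll 0.66 [ 0.4361 -0.1066 -0.0001]
[0.5152 0.0007 0.2263] [ 2.784  -2.9057 -3.9349] 24.999572932720184
```

View pics/side4.png

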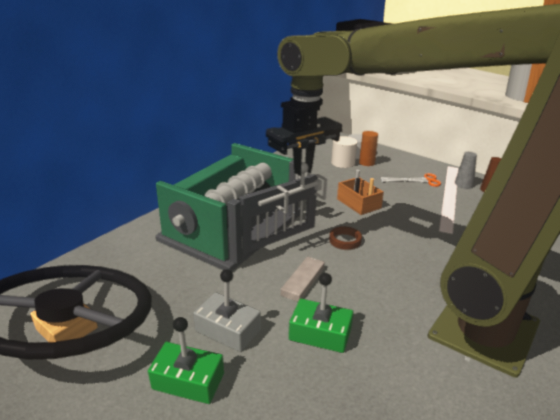

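The gate stands ajar by about 0.4 rad, with its free edge near (320,190) and the knob held. The grey box's lever is upright at (227,276), and the bystanders are where they were.

```bash
python3 -c "
from plant import ctrl
print(ctrl.job_done())"
```

```text
the job is handed in; nothing more can be done
None
```

I handed the job in with the lever upright at idle, the bolt drawn over the lip and the gripper holding the gate about 0.4 rad open; caddy, whetstone and tape roll hadn't moved, and no pass or fail verdict came back.

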